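# Transfer four stoppered flasks from the shaker to the stirrer in the same order

### The arm

A 6-joint arm with a two-finger parallel gripper is mounted at the origin on the work surface. World frame = base frame: x ahead of the robot, y to its left, z up, the work surface at z = 0. Lengths are in mm, angles in degrees, forces in N, time in s.
With the tool pointing down it reaches from about 350 to 850 mm from the base axis. Payload 8.1 kg.
Tool frame: the origin (TCP) lies at the very end of the fingers, on their centre line; the grasp point (between the pads) lies 19 mm behind it; z points along the fingers, y is the line along which they close (so a half turn about z gives the same grasp; the last joint's range is limited). The gripper opens to 85 mm and grips with 20 to 120 N. Pads are 22 mm wide; open, the fingers measure 114 mm over their backs; the gripper's body (76 mm by 85 mm) begins 54 mm behind the grasp point. The pads swing forward as they close: fully open they stand 13 mm farther back than shut.
Start: joints at [-81.498, 7.471, 85.268, -0, 87.261, -4.893], TCP at [139.026, -583.676, 231.292] pointing down, gripper open.
Joint ranges: [-169.43, 169.43], [-51.17, 129.36], [1.28, 143.12], [-76.62, 256.62], [0, 156.53], [-152.29, 152.29]. Speed limits (degrees/s): [136.94, 136.94, 159.86, 180, 180, 180].

### API

Orientations are given as [roll, pitch, yaw] about the fixed x, y, z axes, in that order (R = Rz(yaw) Ry(pitch) Rx(roll)).
In Python, from bench import status, viewer, job gives the robot as it stands.
- The arm moves only by the tool arm_command, never from a script. Its argument "targets" is a list that holds one entry, the list of rows, each a list of 7 numbers: the shift along the world's x, y, z in m, then the turn, a rotation vector about the world's x, y, z in rad, then the opening, from -1 (shut) to 1 (fully open). In form: [[[dx, dy, dz, rx, ry, rz, gripper], ...]]. A call has 1 to 10 rows; each row shifts and turns the commanded pose from where the row before left it; what a row does not reach is not made up. A row lasts 1/8 s, in which the tool goes at most 62.5 mm and 10.7 degrees, less where a joint would pass 70% of its speed; a pose out of reach is approached as far as the arm can. A call with a gripper value outside its range is refused whole. The fingers move at their own pace and stop on an object; "force" is the grip in N (left out, the last holds). Time passes only in rows, so rows that do not move let the fingers close. It gives the time, the measured TCP pose, the force, the opening and the grip force at its end, in the units of the state.
- status.sense(): the state, without advancing time (a new reading comes with each control period).
- viewer.snapshot(name): name is "side" or "top" or "wrist"; returns the picture (420x560x3 uint8, red, green, blue); there is no depth.
- viewer.camera_model(name): a dict with "vertical_fov" (degrees; the focal length in pixels is half the picture's height over the tangent of half this angle, whatever the lens; pixels are square), "cx", "cy" (the principal point, pixels), "xyz" and "attitude" of the camera in the world. Camera axes: x right, y down, z forward; pixel columns grow to the right and rows downward; lengths in mm; the calibration is good to about 2 mm. A picture is of the moment at which its call begins: read the wrist's pose just before it. camera_model takes no time and is no camera call; for the wrist camera it gives the pose at the moment of the call.
- job.hand_in(): hands the job in; it is judged then, once.
The state is a dict: "time": time; "joint_pos": joint angles; "qd": joint speeds; "joint_efforts": joint torques, N m; "tool_pos": TCP position; "tcp_rot": TCP orientation; "ft_force": force on the tool from outside, world axes, zero at the start; "wrist_torque": the same for the moment, N m; "finger_gap": finger opening in mm; "grip_force": force on a finger pad.
Only numpy, scipy, OpenCV 4.12 (cv2) and the standard library are available. Lean on these libraries where they do the work, as an engineer would, in place of code of your own. Each camera call takes 0.05 s, during which the arm holds its last target. There are 200 camera calls.

### The job

Shaking is finished: move the four stoppered glass vessels from their clamps on the shaker to the four white places of the magnetic stirrer, one vessel centred on each place. They carry no labels, so keep them in the same left-to-right order, seen from the arm's base, in which they stand on the shaker. Set each down gently, upright, without dropping it or tipping any of them over.

Things in the scene. Friction and masses are not known exactly. Their poses are not given: they have to be found in the camera images.
- flask_large: Large conical flask: base 64 mm across, narrowing to the neck. Loose, clear glass with a fixed black rubber stopper. Origin: centre of its underside, z up. Neck to grip: cylinder 24 mm across, 72 to 105 mm above the origin; stopper (21 to 24 mm across) on up to 119 mm. Starts upright in its clamp on the shaker, 4 mm above the clamp's origin.
- flask_small: Small conical flask: base 51 mm across, narrowing to the neck, clearly the smallest of the four. Loose, clear glass with a fixed black rubber stopper. Origin: centre of its underside, z up. Neck to grip: cylinder 24 mm across, 53 to 85 mm above the origin; stopper (21 to 24 mm across) on up to 99 mm. Starts upright in its clamp on the shaker, 4 mm above the clamp's origin.
- flask_round: Round, flat-bottomed flask: ball-shaped bulb 64 mm across (widest 27 mm up) on a flat foot 42 mm across. Loose, clear glass with a fixed black rubber stopper. Origin: centre of its underside, z up. Neck to grip: cylinder 24 mm across, 63 to 100 mm above the origin; stopper (21 to 24 mm across) on up to 114 mm. Starts upright in its clamp on the shaker, 4 mm above the clamp's origin.
- bottle_tall: Tall straight bottle: cylinder 46 mm across up to 82 mm, then a short shoulder; the tallest of the four. Loose, clear glass with a fixed black rubber stopper. Origin: centre of its underside, z up. Neck to grip: cylinder 24 mm across, 95 to 127 mm above the origin; stopper (21 to 24 mm across) on up to 141 mm. Starts upright in its clamp on the shaker, 4 mm above the clamp's origin.
- clamp_large: Spring clamp for the large conical flask, fixed on the shaker in one of its four places: steel disc 79 mm across, 4 mm thick, with four upright prongs (35 mm high, flared tips to 43) on a circle 71 mm wide inside. Open above: the vessel lifts straight out, 3.5 mm play all round. Origin: centre of its underside.
- clamp_small: Spring clamp for the small conical flask, fixed on the shaker in one of its four places: steel disc 66 mm across, 4 mm thick, with four upright prongs (35 mm high, flared tips to 43) on a circle 58 mm wide inside. Open above: the vessel lifts straight out, 3.5 mm play all round. Origin: centre of its underside.
- clamp_round: Spring clamp for the round flask, fixed on the shaker in one of its four places: steel disc 79 mm across, 4 mm thick, with four upright prongs (35 mm high, flared tips to 43) on a circle 71 mm wide inside. Open above: the vessel lifts straight out, 3.5 mm play all round. Origin: centre of its underside.
- clamp_tall: Spring clamp for the tall bottle, fixed on the shaker in one of its four places: steel disc 61 mm across, 4 mm thick, with four upright prongs (35 mm high, flared tips to 43) on a circle 53 mm wide inside. Open above: the vessel lifts straight out, 3.5 mm play all round. Origin: centre of its underside.
- shaker: Laboratory shaker, off: white case with aluminium platform 240 (x) by 340 (y) mm, top 105 mm above the bench. Origin: centre of its underside; x away from the arm, y to the left, z up. The clamps stand in a row at y = +127.5, +42.5, -42.5, -127.5 mm (within 4 mm), x = 10 to 30 mm. Fixed; left or right of the stirrer, turned up to 17 degrees.
- stirrer: Four-place magnetic stirrer: low grey slab 130 (x) by 370 (y) mm, flat steel top 60 mm above the bench. Origin: centre of its underside; x away from the arm, y to the left, z up. Its places are white discs 72 mm across, flush with the top, centred at x = 0, y = +127.5, +42.5, -42.5, -127.5 mm, left to right. Fixed; turned up to 17 degrees.

How it is judged (in metres and radians):
At the end, for the whole second after the job is handed in: Each of the four vessels stands on the stirrer's top on the place of the same rank, counted from the left, as its clamp has on the shaker: within 15 mm of the place's centre along and across the stirrer, underside within 5 mm of the stirrer's top, upright within 0.08 rad, released and at rest (((y of clamp_large in the frame of shaker between 0.1075 and 0.1475 m and y of flask_large in the frame of stirrer between 0.1125 and 0.1425 m) or (y of clamp_large in the frame of shaker between 0.0225 and 0.0625 m and y of flask_large in the frame of stirrer between 0.0275 and 0.0575 m) or (y of clamp_large in the frame of shaker between -0.0625 and -0.0225 m and y of flask_large in the frame of stirrer between -0.0575 and -0.0275 m) or (y of clamp_large in the frame of shaker between -0.1475 and -0.1075 m and y of flask_large in the frame of stirrer between -0.1425 and -0.1125 m)) and x of flask_large in the frame of stirrer between -0.015 and 0.015 m and z of flask_large in the frame of stirrer between 0.055 and 0.065 m and angle between each of flask_large, flask_small, flask_round, bottle_tall's own z axis and vertical below 0.08 rad and linear speed of each of flask_large, flask_small, flask_round, bottle_tall below 0.02 m/s and angular speed of each of flask_large, flask_small, flask_round, bottle_tall below 0.2 rad/s and contact force between each of flask_large, flask_small, flask_round, bottle_tall and the fingers below 0.05 N and ((y of clamp_small in the frame of shaker between 0.1075 and 0.1475 m and y of flask_small in the frame of stirrer between 0.1125 and 0.1425 m) or (y of clamp_small in the frame of shaker between 0.0225 and 0.0625 m and y of flask_small in the frame of stirrer between 0.0275 and 0.0575 m) or (y of clamp_small in the frame of shaker between -0.0625 and -0.0225 m and y of flask_small in the frame of stirrer between -0.0575 and -0.0275 m) or (y of clamp_small in the frame of shaker between -0.1475 and -0.1075 m and y of flask_small in the frame of stirrer between -0.1425 and -0.1125 m)) and x of flask_small in the frame of stirrer between -0.015 and 0.015 m and z of flask_small in the frame of stirrer between 0.055 and 0.065 m and ((y of clamp_round in the frame of shaker between 0.1075 and 0.1475 m and y of flask_round in the frame of stirrer between 0.1125 and 0.1425 m) or (y of clamp_round in the frame of shaker between 0.0225 and 0.0625 m and y of flask_round in the frame of stirrer between 0.0275 and 0.0575 m) or (y of clamp_round in the frame of shaker between -0.0625 and -0.0225 m and y of flask_round in the frame of stirrer between -0.0575 and -0.0275 m) or (y of clamp_round in the frame of shaker between -0.1475 and -0.1075 m and y of flask_round in the frame of stirrer between -0.1425 and -0.1125 m)) and x of flask_round in the frame of stirrer between -0.015 and 0.015 m and z of flask_round in the frame of stirrer between 0.055 and 0.065 m and ((y of clamp_tall in the frame of shaker between 0.1075 and 0.1475 m and y of bottle_tall in the frame of stirrer between 0.1125 and 0.1425 m) or (y of clamp_tall in the frame of shaker between 0.0225 and 0.0625 m and y of bottle_tall in the frame of stirrer between 0.0275 and 0.0575 m) or (y of clamp_tall in the frame of shaker between -0.0625 and -0.0225 m and y of bottle_tall in the frame of stirrer between -0.0575 and -0.0275 m) or (y of clamp_tall in the frame of shaker between -0.1475 and -0.1075 m and y of bottle_tall in the frame of stirrer between -0.1425 and -0.1125 m)) and x of bottle_tall in the frame of stirrer between -0.015 and 0.015 m and z of bottle_tall in the frame of stirrer between 0.055 and 0.065 m); the robot touches nothing.
It fails at once if a vessel tips over (leans more than 35 degrees) (angle between any of flask_large, flask_small, flask_round, bottle_tall's own z axis and vertical above 0.61 rad).
It fails at once if a vessel is dropped or thrown (moves faster than 0.5 m/s, a fall of about 13 mm, while no finger touches it) ((contact force between flask_large and the fingers below 0.05 N and linear speed of flask_large above 0.5 m/s) or (contact force between flask_small and the fingers below 0.05 N and linear speed of flask_small above 0.5 m/s) or (contact force between flask_round and the fingers below 0.05 N and linear speed of flask_round above 0.5 m/s) or (contact force between bottle_tall and the fingers below 0.05 N and linear speed of bottle_tall above 0.5 m/s)).
It also fails if it takes over 125 s, if anything falls off the work surface, if the arm or the gripper's body presses on something with over 40 N, if the wrist force passes 120 N, or if a joint passes its speed limit or range.

## Working session

There is one attempt and no reset: what is moved stays moved. The work goes in short steps, Python scripts to look and compute and a tool call to move; the robot and the scene stay as the last step left them, time stands still between calls to the robot, and variables do not carry over. Pictures are saved under pics/ and viewed, at most 14 in all, crops included, and the job is handed in when it is done.

Besides the shell and the picture viewer there is one more tool, called after "Emit:" by a JSON object that holds its "method" and its "body", one argument or row to a line. arm_command: Moves the arm, as the interface text tells. Its arguments: {"type":"object","properties":{"targets":{"type":"array"},"force":{"type":"number"}},"required":["targets"]}

```bash
mkdir -p pics
python3 - <<'E'
from bench import status, viewer
import cv2
print(status.sense())
for n in ("side","top","wrist"):
    print(n,viewer.camera_model(n))
for n in ("side","top"):
    cv2.imwrite(f"pics/{n}0.png",cv2.cvtColor(viewer.snapshot(n),cv2.COLOR_RGB2BGR))
E
```

```text
{'time': 0.0, 'joint_pos': array([-8.14978501e+01,  7.51660373e+00,  8.53310873e+01,  1.22674598e-03,
        8.72620487e+01, -4.89241209e+00]), 'qd': array([ 0.10430363,  0.0287421 ,  0.11779834,  0.02786692, -0.06884761,
       -0.03222159]), 'joint_efforts': array([-1.06672313e-03, -5.69401538e+01, -5.00544047e+01, -6.54502244e-06,
        1.51129958e-02, -1.01761833e-05]), 'tool_pos': array([ 138.94502159, -583.10643676,  230.21152446]), 'tcp_rot': array([-1.79890765e+02, -1.05799108e-02,  1.33944921e+01]), 'ft_force': array([-0.31107127, -0.2550157 , -0.10662925]), 'wrist_torque': array([-0.00437678, -0.01146724,  0.00852835]), 'grip_force': 0.0, 'finger_gap': 85.9890071454123}
side {'vertical_fov': 47.094604873223375, 'cx': 276.98614137626174, 'cy': 211.6661688865681, 'xyz': array([ 65.86495688, 570.89375532, 792.06510553]), 'attitude': array([-133.75532476,    1.19755561, -140.21300496])}
top {'vertical_fov': 42.23400498760762, 'cx': 269.9505866545148, 'cy': 210.94786974684024, 'xyz': array([ 273.16415305,  -17.41386113, 1448.84959666]), 'attitude': array([-169.55044796,    1.66980787,  -90.23049862])}
wrist {'vertical_fov': 65.22935794912316, 'cx': 275.934983048526, 'cy': 214.27661108273145, 'xyz': array([ 221.67507765, -565.11490209,  371.93344451]), 'attitude': array([ 1.60890873e+02,  1.45531385e-01, -7.66622984e+01])}
```

View pics/top0.png

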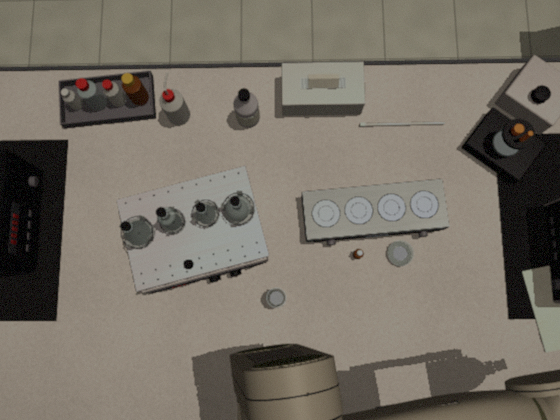

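View pics/side0.png

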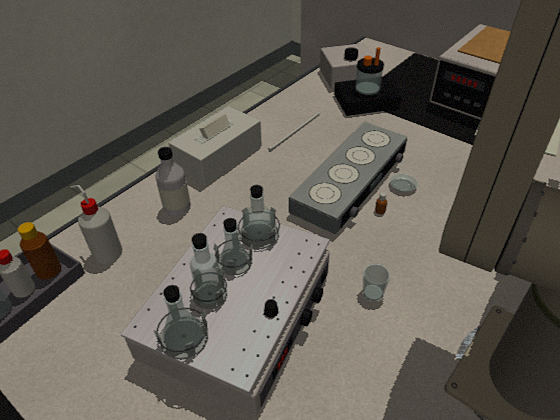

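Top view: the shaker is on the left, with stoppers at about (126,227), (162,213), (200,208) and (235,201). The stirrer discs are at about (326,213), (359,210), (392,207) and (424,204). I'll enlarge both areas.

Run:
```python
import cv2
t=cv2.imread("pics/top0.png");s=cv2.imread("pics/side0.png")
def save(im,x0,y0,x1,y1,k,n):
    c=cv2.resize(im[y0:y1,x0:x1],None,fx=k,fy=k,interpolation=cv2.INTER_CUBIC)
    cv2.imwrite("pics/"+n,cv2.convertScaleAbs(c,alpha=1.5,beta=10))
save(t,110,160,270,280,5,"c1.png"); save(t,295,170,455,250,5,"c2.png"); save(s,120,160,360,340,3.33,"c3.png")
```

```text
(no output)
```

View pics/c1.png

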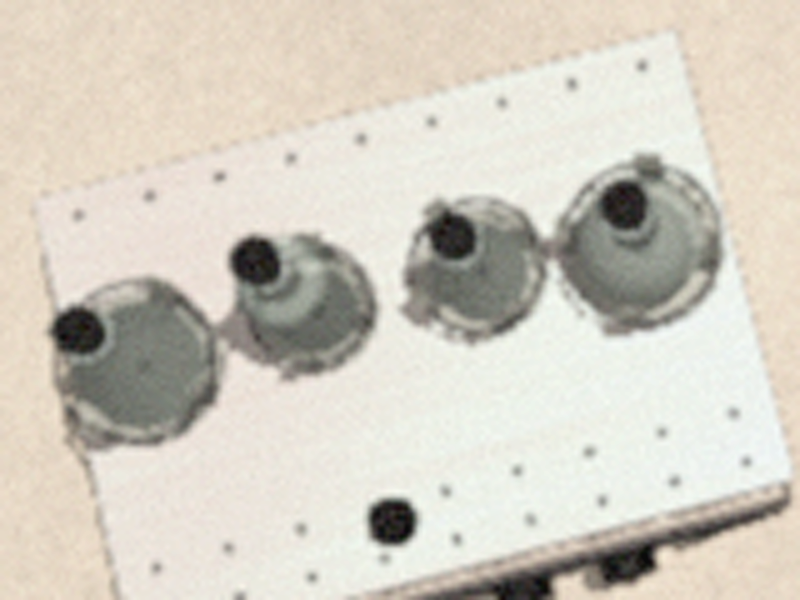

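View pics/c2.png

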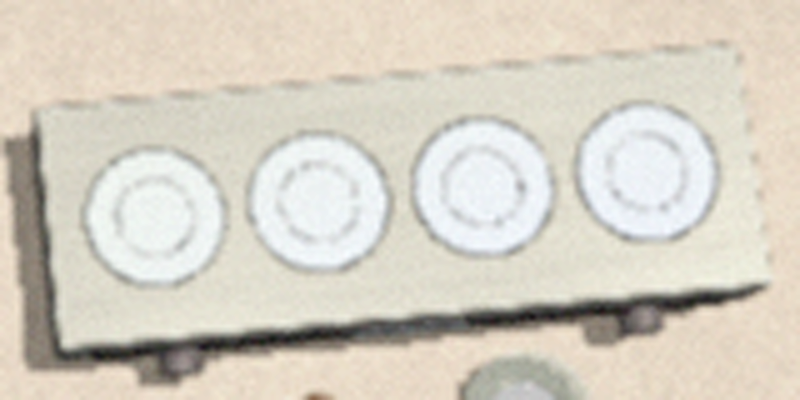

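View pics/c3.png

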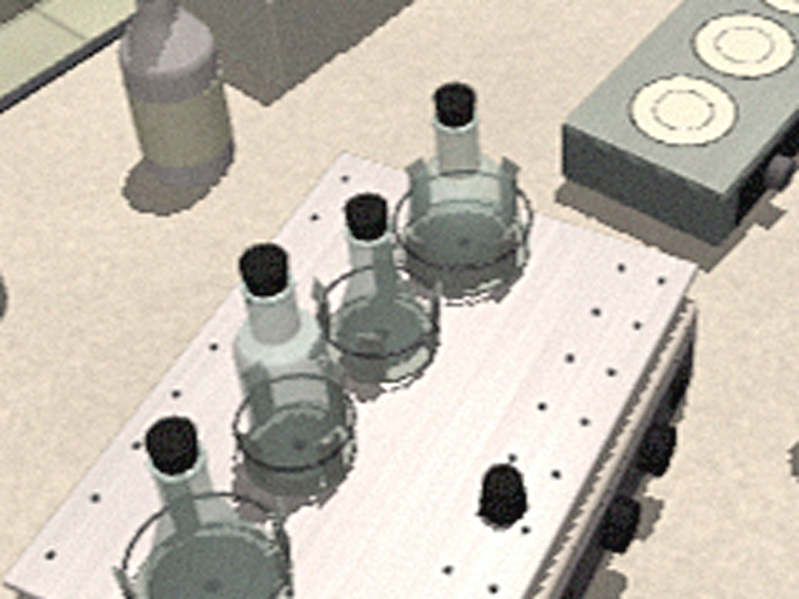

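Order from the left: large conical, tall bottle, small conical, round. The discs are clear in c2, with centres at about (155,216), (318,201), (483,186) and (647,171). Next I triangulate the stoppers and project the discs.

```bash
cat > h.py <<'E'
import numpy as np
from scipy.spatial.transform import Rotation as R
from bench import viewer
class Cam:
    def __init__(s,n,m=None):
        m=m or viewer.camera_model(n); s.f=210/np.tan(np.radians(m["vertical_fov"]/2))
        s.c=np.array([m["cx"],m["cy"]]); s.p=np.array(m["xyz"]); s.R=R.from_euler("xyz",m["attitude"],degrees=True).as_matrix()
    def ray(s,uv): 
        d=s.R@np.r_[(np.array(uv)-s.c)/s.f,1]; return d/np.linalg.norm(d)
    def atz(s,uv,z): d=s.ray(uv); return s.p+d*(z-s.p[2])/d[2]
    def proj(s,P): q=s.R.T@(np.array(P)-s.p); return s.f*q[:2]/q[2]+s.c
def tri(cs,uvs):
    A=0;b=0
    for c,u in zip(cs,uvs):
        d=c.ray(u);M=np.eye(3)-np.outer(d,d);A=A+M;b=b+M@c.p
    P=np.linalg.solve(A,b); return P,[np.round(c.proj(P)-u,1) for c,u in zip(cs,uvs)]
E
python3 - <<'E'
from h import *
np.set_printoptions(precision=1,suppress=True)
t,s=Cam("top"),Cam("side")
T=np.array([[78,330],[256,260],[452,236],[624,203]])/5+[110,160]-.4
S=np.array([[173,445],[264,268],[367,217],[455,104]])/3.333+[120,160]-.4
for a,b,h in zip(T,S,[119,141,99,114]):
    P,e=tri([t,s],[a,b]); print(P,"expect z~",109+h-6,e,t.atz(a,109+h-4))
D=np.array([[155,216],[318,201],[483,186],[647,171]])/5+[295,170]-.4
d=np.array([t.atz(u,60) for u in D]);print(d,np.linalg.norm(np.diff(d,axis=0),axis=1))
for u in [(38,200),(675,32),(790,480)]: print(t.atz(np.array(u)/5+[110,160]-.4,105))
E
```

```text
[467.5 350.1 222.3] expect z~ 222 [array([0.3, 0.4]), array([-0.8, -0.1])] [468.2 350.3 224. ]
[495.7 263.8 244.6] expect z~ 244 [array([0.2, 0.3]), array([-0.5, -0.1])] [496.1 263.9 246. ]
[513.9 181.4 202. ] expect z~ 202 [array([0.3, 0.4]), array([-0.6, -0.1])] [514.4 181.7 204. ]
[525.4  99.1 217.1] expect z~ 217 [array([0.3, 0.5]), array([-0.8, -0.2])] [526.3  99.7 219. ]
[[ 523.3 -122.1   60. ]
 [ 530.5 -206.4   60. ]
 [ 537.5 -291.5   60. ]
 [ 544.6 -376.1   60. ]] [84.6 85.5 84.8]
[554.3 409.6 105. ]
[638.7  85.1 105. ]
[408.9  27.  105. ]
```

The heights confirm the identities and the order, and the disc spacing is correct. I'll grip with the fingers closing along x (tool yaw about 100°), taking the right-hand vessel first.

Emit:
{"method": "arm_command", "body": {
  "targets": [
    [[0.01,0.02,0.02,0,0,0.15,1],[0.02,0.035,0.02,0,0,0.151,1],[0.025,0.04,0.02,0,0,0.151,1],[0.025,0.04,0.01,0,0,0.151,1],[0.025,0.04,0.01,0,0,0.151,1],[0.025,0.04,0,0,0,0.151,1],[0.025,0.04,0,0,0,0.151,1],[0.025,0.04,0,0,0,0.151,1],[0.025,0.04,0,0,0,0.151,1],[0.025,0.04,0,0,0,0.153,1]]
  ]
}}

```text
time: 1.35
tool_pos: [369.4, -207.2, 311.0]
tcp_rot: [-180.0, -0.0, 100.2]
ft_force: [1.0, -0.2, 0.3]
finger_gap: 85.6
grip_force: 0.0
```

Emit:
{"method": "arm_command", "body": {
  "targets": [
    [[0.025,0.045,0,0,0,0,1],[0.025,0.045,0,0,0,0,1],[0.025,0.045,0,0,0,0,1],[0.025,0.045,0,0,0,0,1],[0.025,0.045,0,0,0,0,1],[0.022,0.04,0,0,0,0,1],[0.01,0.025,0,0,0,0,1],[0,0.017,0,0,0,0,1],[0,0,0,0,0,0,1],[0,0,0,0,0,0,1]]
  ],
  "force": 30
}}

```text
time: 2.6
tool_pos: [525.7, 97.5, 311.4]
tcp_rot: [-180.0, 0.0, 99.9]
ft_force: [-0.0, -0.5, 0.2]
finger_gap: 85.3
grip_force: 0.0
```

Emit:
{"method": "arm_command", "body": {
  "targets": [
    [[0,0.0015,-0.01,0,0,0,1],[0,0,-0.02,0,0,0,1],[0,0,-0.025,0,0,0,1],[0,0,-0.025,0,0,0,1],[0,0,-0.025,0,0,0,1],[0,0,-0.02,0,0,0,1],[0,0,-0.01,0,0,0,1],[0,0,0,0,0,0,0.2],[0,0,0,0,0,0,-0.2],[0,0,0,0,0,0,-0.4]]
  ],
  "force": 30
}}

```text
time: 3.85
tool_pos: [526.8, 99.9, 177.5]
tcp_rot: [179.9, 0.0, 100.0]
ft_force: [0.2, -0.5, 0.4]
finger_gap: 32.3
grip_force: 0.0
```

Emit:
{"method": "arm_command", "body": {
  "targets": [
    [[0,0,0,0,0,0,-0.6],[0,0,0,0,0,0,-1],[0,0,0,0,0,0,-1],[0,0,0,0,0,0,-1],[0,0,0,0,0,0,-1],[0,0,0,0,0,0,-1]]
  ]
}}

```text
time: 4.6
tool_pos: [526.6, 99.9, 177.2]
tcp_rot: [179.9, 0.0, 100.0]
ft_force: [0.5, 0.9, 5.8]
finger_gap: 23.2
grip_force: 32.8
```

Emit:
{"method": "arm_command", "body": {
  "targets": [
    [[0,0,0.003,0,0,0,-1],[0,0,0.006,0,0,0,-1],[0,0,0.01,0,0,0,-1],[0,0,0.014,0,0,0,-1],[0,0,0.015,0,0,0,-1],[0,0,0.015,0,0,0,-1],[0,0,0.012,0,0,0,-1],[0,0,0.005,0,0,0,-1],[0,0,0,0,0,0,-1]]
  ],
  "force": 40
}}

```text
time: 5.72
tool_pos: [526.2, 99.8, 256.6]
tcp_rot: [180.0, 0.0, 100.0]
ft_force: [0.9, -0.1, -1.0]
finger_gap: 23.3
grip_force: 39.2
```

Run:
```python
from bench import viewer
import cv2
s=cv2.cvtColor(viewer.snapshot("side"),cv2.COLOR_RGB2BGR)
w=cv2.cvtColor(viewer.snapshot("wrist"),cv2.COLOR_RGB2BGR)
cv2.imwrite("pics/lift1.png",cv2.convertScaleAbs(cv2.resize(s[100:340,120:400],None,fx=2.4,fy=2.4),alpha=1.5))
```

```text
(no output)
```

View pics/lift1.png

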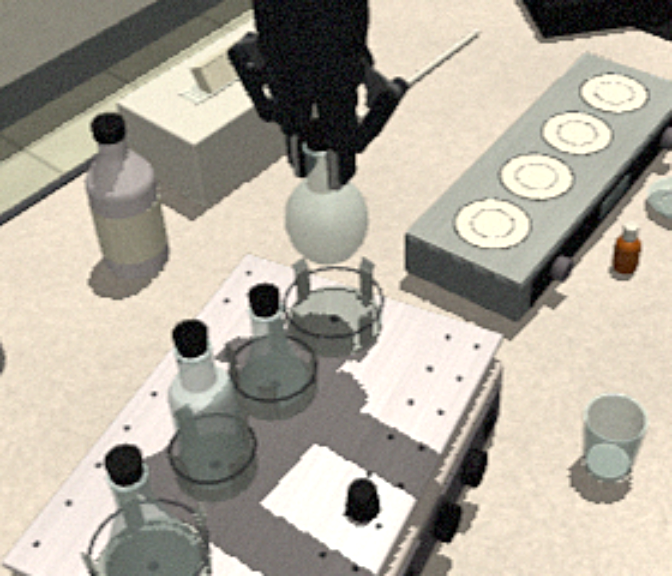

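The round flask hangs upright above its clamp at about (325,215), so I carry it to place 4.

Emit:
{"method": "arm_command", "body": {
  "targets": [
    [[0.001,-0.01,0,0,0,0,-1],[0.001,-0.02,0,0,0,0,-1],[0.002,-0.035,0,0,0,0,-1],[0.002,-0.045,0,0,0,0,-1],[0.002,-0.045,0,0,0,0,-1],[0.002,-0.045,0,0,0,0,-1],[0.002,-0.045,0,0,0,0,-1],[0.002,-0.045,0,0,0,0,-1],[0.002,-0.04,0,0,0,0,-1],[0.002,-0.03,0,0,0,0,-1]]
  ]
}}

```text
time: 7.08
tool_pos: [543.2, -262.6, 255.6]
tcp_rot: [-179.9, -0.0, 99.9]
ft_force: [-0.5, 0.1, -0.5]
finger_gap: 23.5
grip_force: 39.3
```

Emit:
{"method": "arm_command", "body": {
  "targets": [
    [[0,-0.03,0,0,0,0,-1],[0,-0.03,0,0,0,0,-1],[0,-0.025,-0.01,0,0,0,-1],[0,-0.018,-0.02,0,0,0,-1],[0,-0.01,-0.02,0,0,0,-1],[0,-0.003,-0.02,0,0,0,-1],[0,0,-0.02,0,0,0,-1],[0,0,-0.015,0,0,0,-1],[0,0,-0.01,0,0,0,-1],[0,0,0,0,0,0,-1]]
  ]
}}

```text
time: 8.32
tool_pos: [543.8, -375.6, 140.5]
tcp_rot: [-180.0, -0.1, 100.0]
ft_force: [-0.6, 0.0, -0.5]
finger_gap: 23.5
grip_force: 39.2
```

Emit:
{"method": "arm_command", "body": {
  "targets": [
    [[0.001,0,-0.003,0,0,0,-1],[0,0,-0.003,0,0,0,-1],[0,0,-0.002,0,0,0,-1],[0,0,-0.001,0,0,0,-1],[0,0,-0.001,0,0,0,-1],[0,0,0,0,0,0,-1],[0,0,0,0,0,0,-1]]
  ]
}}

```text
time: 9.2
tool_pos: [545.0, -376.2, 131.4]
tcp_rot: [180.0, 0.0, 100.0]
ft_force: [-0.4, 0.2, -0.9]
finger_gap: 23.0
grip_force: 39.3
```

Emit:
{"method": "arm_command", "body": {
  "targets": [
    [[0,0,-0.001,0,0,0,-1],[0,0,-0.001,0,0,0,-1],[0,0,-0.001,0,0,0,-1],[0,0,0,0,0,0,-1],[0,0,0,0,0,0,-1]]
  ]
}}

```text
time: 9.82
tool_pos: [545.1, -376.3, 128.4]
tcp_rot: [180.0, 0.0, 100.0]
ft_force: [-0.5, 0.0, 0.7]
finger_gap: 23.3
grip_force: 39.4
```

Emit:
{"method": "arm_command", "body": {
  "targets": [
    [[0,0,-0.001,0,0,0,-1],[0,0,0,0,0,0,-1],[0,0,0,0,0,0,-1]]
  ]
}}

```text
time: 10.2
tool_pos: [545.2, -376.5, 128.3]
tcp_rot: [180.0, 0.1, 100.0]
ft_force: [-2.2, 0.7, 4.8]
finger_gap: 23.2
grip_force: 40.1
```

Contact made, so I release and rise.

Emit:
{"method": "arm_command", "body": {
  "targets": [
    [[0,0,0,0,0,0,-0.4],[0,0,0,0,0,0,-0.2],[0,0,0,0,0,0,0.2],[0,0,0,0,0,0,0.6],[0,0,0,0,0,0,0.6],[0,0,0.01,0,0,0,0.6],[0,0,0.025,0,0,0,0.6],[0,0,0.04,0,0,0,1],[0,0,0.05,0,0,0,1],[0,0,0.05,0,0,0,1]]
  ]
}}

```text
time: 11.45
tool_pos: [544.9, -376.0, 304.7]
tcp_rot: [180.0, 0.0, 100.0]
ft_force: [0.4, -0.3, -0.3]
finger_gap: 85.3
grip_force: 0.0
```

Emit:
{"method": "arm_command", "body": {
  "targets": [
    [[-0.003,0.01,0,0,0,0,1],[-0.003,0.025,0,0,0,0,1],[-0.003,0.04,0,0,0,0,1],[-0.003,0.05,0,0,0,0,1],[-0.003,0.05,0,0,0,0,1],[-0.003,0.05,0,0,0,0,1],[-0.003,0.05,0,0,0,0,1],[-0.003,0.05,0,0,0,0,1],[-0.003,0.05,0,0,0,0,1],[-0.003,0.05,0,0,0,0,1]]
  ]
}}

```text
time: 12.7
tool_pos: [514.3, 50.5, 302.0]
tcp_rot: [-180.0, -0.0, 100.0]
ft_force: [0.6, -0.4, 0.1]
finger_gap: 85.3
grip_force: 0.0
```

Emit:
{"method": "arm_command", "body": {
  "targets": [
    [[0,0.04,0,0,0,0,1],[0,0.035,0,0,0,0,1],[0,0.025,0,0,0,0,1],[0,0.02,0,0,0,0,1],[0,0.0125,0,0,0,0,1],[0,0,-0.01,0,0,0,1],[0,0,-0.02,0,0,0,1],[0,0,-0.01,0,0,0,1],[0,0,0,0,0,0,1],[0,0,0,0,0,0,1]]
  ]
}}

```text
time: 13.95
tool_pos: [515.2, 181.1, 262.6]
tcp_rot: [180.0, -0.0, 99.9]
ft_force: [1.4, 0.4, 0.2]
finger_gap: 85.0
grip_force: 0.0
```

Emit:
{"method": "arm_command", "body": {
  "targets": [
    [[-0.001,0.0005,-0.015,0,0,0,1],[0,0,-0.025,0,0,0,1],[0,0,-0.025,0,0,0,1],[0,0,-0.02,0,0,0,1],[0,0,-0.01,0,0,0,1],[0,0,-0.002,0,0,0,0.5],[0,0,0,0,0,0,0],[0,0,0,0,0,0,-0.3],[0,0,0,0,0,0,-0.5],[0,0,0,0,0,0,-0.6]]
  ],
  "force": 30
}}

```text
time: 15.2
tool_pos: [514.6, 182.0, 166.2]
tcp_rot: [179.9, -0.0, 100.0]
ft_force: [-1.0, -0.3, 3.8]
finger_gap: 23.1
grip_force: 30.9
```

Emit:
{"method": "arm_command", "body": {
  "targets": [
    [[0,0,0,0,0,0,-1],[0,0,0,0,0,0,-1],[0,0,0,0,0,0,-1],[0,0,0,0,0,0,-1],[0,0,0,0,0,0,-1]]
  ],
  "force": 40
}}

```text
time: 15.82
tool_pos: [514.6, 182.0, 166.2]
tcp_rot: [179.9, -0.0, 100.0]
ft_force: [0.2, 0.2, 6.2]
finger_gap: 22.7
grip_force: 39.3
```

Emit:
{"method": "arm_command", "body": {
  "targets": [
    [[0,0,0.003,0,0,0,-1],[0,0,0.006,0,0,0,-1],[0,0,0.01,0,0,0,-1],[0,0,0.014,0,0,0,-1],[0,0,0.015,0,0,0,-1],[0,0,0.015,0,0,0,-1],[0.001,-0.005,0.012,0,0,0,-1],[0.001,-0.015,0.005,0,0,0,-1],[0.001,-0.025,0,0,0,0,-1],[0.001,-0.035,0,0,0,0,-1]]
  ]
}}

```text
time: 17.08
tool_pos: [517.8, 100.5, 245.0]
tcp_rot: [-180.0, 0.0, 100.0]
ft_force: [0.7, 0.1, -1.3]
finger_gap: 22.7
grip_force: 39.2
```

Emit:
{"method": "arm_command", "body": {
  "targets": [
    [[0.002,-0.045,0,0,0,0,-1],[0.002,-0.045,0,0,0,0,-1],[0.002,-0.045,0,0,0,0,-1],[0.002,-0.045,0,0,0,0,-1],[0.002,-0.045,0,0,0,0,-1],[0.002,-0.045,0,0,0,0,-1],[0.002,-0.04,0,0,0,0,-1],[0.002,-0.03,0,0,0,0,-1],[0.002,-0.025,0,0,0,0,-1],[0.001,-0.015,0,0,0,0,-1]]
  ]
}}

```text
time: 18.32
tool_pos: [536.6, -279.7, 244.9]
tcp_rot: [-180.0, -0.0, 99.9]
ft_force: [0.4, -0.1, -0.6]
finger_gap: 22.9
grip_force: 39.3
```

Emit:
{"method": "arm_command", "body": {
  "targets": [
    [[0,-0.01,-0.01,0,0,0,-1],[0,-0.0035,-0.02,0,0,0,-1],[0,0,-0.025,0,0,0,-1],[0,0,-0.025,0,0,0,-1],[0,0,-0.02,0,0,0,-1],[0,0,-0.01,0,0,0,-1],[0,0,-0.005,0,0,0,-1],[0,0,0,0,0,0,-1],[0,0,0,0,0,0,-1]]
  ]
}}

```text
time: 19.45
tool_pos: [537.6, -292.1, 131.4]
tcp_rot: [179.9, 0.1, 100.0]
ft_force: [-0.6, -0.7, 0.5]
finger_gap: 22.6
grip_force: 39.3
```

Contact is expected near 117.

Emit:
{"method": "arm_command", "body": {
  "targets": [
    [[0,0,-0.004,0,0,0,-1],[0,0,-0.004,0,0,0,-1],[0,0,-0.002,0,0,0,-1],[0,0,-0.001,0,0,0,-1],[0,0,-0.001,0,0,0,-1],[0,0,-0.001,0,0,0,-1],[0,0,-0.001,0,0,0,-1],[0,0,0,0,0,0,-1],[0,0,0,0,0,0,-1]]
  ]
}}

```text
time: 20.58
tool_pos: [537.2, -291.9, 117.3]
tcp_rot: [180.0, 0.0, 100.0]
ft_force: [-2.6, 1.0, 5.2]
finger_gap: 23.1
grip_force: 39.9
```

Emit:
{"method": "arm_command", "body": {
  "targets": [
    [[0,0,0,0,0,0,-0.4],[0,0,0,0,0,0,-0.2],[0,0,0,0,0,0,0.2],[0,0,0,0,0,0,0.6],[0,0,0,0,0,0,0.6],[0,0,0.01,0,0,0,0.6],[0,0,0.025,0,0,0,0.6],[0,0,0.04,0,0,0,1],[0,0,0.05,0,0,0,1],[0,0,0.05,0,0,0,1]]
  ]
}}

```text
time: 21.82
tool_pos: [536.9, -291.6, 293.7]
tcp_rot: [180.0, 0.0, 100.0]
ft_force: [0.3, 0.1, -0.3]
finger_gap: 85.4
grip_force: 0.0
```

Run:
```python
from bench import viewer
import cv2
t=cv2.cvtColor(viewer.snapshot("side"),cv2.COLOR_RGB2BGR)
cv2.imwrite("pics/mid.png",cv2.convertScaleAbs(cv2.resize(t[60:340,120:440],None,fx=2,fy=2),alpha=1.5))
```

```text
(no output)
```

View pics/mid.png

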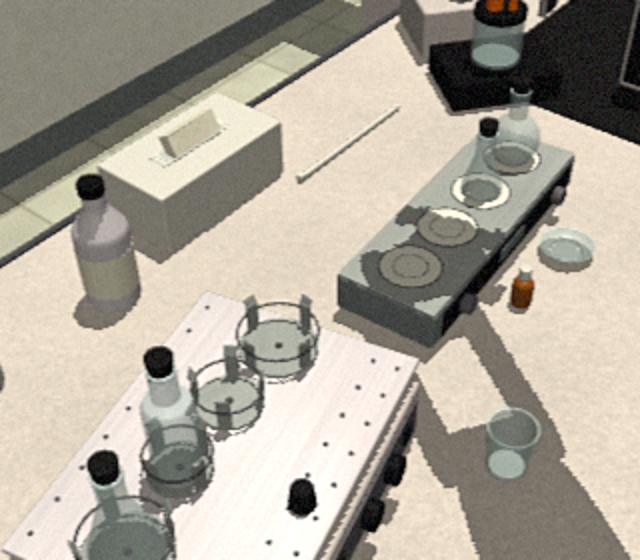

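The small and round flasks stand centred on places 3 and 4. Next is the bottle at (496,264).

Emit:
{"method": "arm_command", "body": {
  "targets": [
    [[-0.004,0.01,0,0,0,0,1],[-0.004,0.025,0,0,0,0,1],[-0.004,0.04,0,0,0,0,1],[-0.004,0.05,0,0,0,0,1],[-0.004,0.05,0,0,0,0,1],[-0.004,0.05,0,0,0,0,1],[-0.004,0.05,0,0,0,0,1],[-0.004,0.05,0,0,0,0,1],[-0.004,0.05,0,0,0,0,1],[-0.004,0.05,0,0,0,0,1]]
  ]
}}

```text
time: 23.12
tool_pos: [495.6, 135.0, 290.0]
tcp_rot: [-179.9, -0.0, 100.0]
ft_force: [-0.0, -0.6, -0.6]
finger_gap: 85.2
grip_force: 0.0
```

Emit:
{"method": "arm_command", "body": {
  "targets": [
    [[0,0.04,0,0,0,0,1],[0,0.035,0,0,0,0,1],[0,0.025,0,0,0,0,1],[0,0.02,0,0,0,0,1],[0,0.0105,0,0,0,0,1],[0,0,0,0,0,0,1],[0,0,-0.01,0,0,0,1],[0,0,-0.01,0,0,0,1],[0,0,0,0,0,0,1],[0,0,0,0,0,0,1]]
  ]
}}

```text
time: 24.38
tool_pos: [497.0, 263.5, 271.2]
tcp_rot: [-180.0, 0.0, 99.9]
ft_force: [0.1, -0.3, 0.9]
finger_gap: 85.3
grip_force: 0.0
```

Emit:
{"method": "arm_command", "body": {
  "targets": [
    [[-0.001,0.0005,-0.01,0,0,0,1],[0,0,-0.018,0,0,0,1],[0,0,-0.018,0,0,0,1],[0,0,-0.012,0,0,0,1],[0,0,-0.005,0,0,0,1],[0,0,0,0,0,0,0.5],[0,0,0,0,0,0,0],[0,0,0,0,0,0,-0.3],[0,0,0,0,0,0,-0.5],[0,0,0,0,0,0,-0.6]]
  ],
  "force": 30
}}

```text
time: 25.62
tool_pos: [496.2, 264.5, 209.0]
tcp_rot: [180.0, -0.0, 100.0]
ft_force: [-2.0, -0.7, 3.8]
finger_gap: 23.3
grip_force: 29.5
```

Emit:
{"method": "arm_command", "body": {
  "targets": [
    [[0,0,0,0,0,0,-1],[0,0,0,0,0,0,-1],[0,0,0,0,0,0,-1],[0,0,0,0,0,0,-1],[0,0,0,0,0,0,-1]]
  ],
  "force": 40
}}

```text
time: 26.25
tool_pos: [496.2, 264.5, 209.1]
tcp_rot: [180.0, -0.0, 100.0]
ft_force: [-1.9, -0.3, 4.8]
finger_gap: 23.1
grip_force: 39.0
```

Emit:
{"method": "arm_command", "body": {
  "targets": [
    [[0,0,0.003,0,0,0,-1],[0,0,0.006,0,0,0,-1],[0,0,0.01,0,0,0,-1],[0,0,0.014,0,0,0,-1],[0,0,0.015,0,0,0,-1],[0,0,0.015,0,0,0,-1],[0.001,-0.005,0.012,0,0,0,-1],[0.001,-0.015,0.005,0,0,0,-1],[0.002,-0.025,0,0,0,0,-1],[0.003,-0.035,0,0,0,0,-1]]
  ]
}}

```text
time: 27.5
tool_pos: [502.8, 183.0, 288.0]
tcp_rot: [-180.0, 0.0, 100.0]
ft_force: [1.2, -0.9, -0.6]
finger_gap: 22.7
grip_force: 39.2
```

Emit:
{"method": "arm_command", "body": {
  "targets": [
    [[0.003,-0.045,0,0,0,0,-1],[0.003,-0.045,0,0,0,0,-1],[0.003,-0.045,0,0,0,0,-1],[0.003,-0.045,0,0,0,0,-1],[0.003,-0.045,0,0,0,0,-1],[0.003,-0.045,0,0,0,0,-1],[0.003,-0.04,0,0,0,0,-1],[0.003,-0.03,0,0,0,0,-1],[0.002,-0.025,0,0,0,0,-1],[0.001,-0.015,0,0,0,0,-1]]
  ]
}}

```text
time: 28.75
tool_pos: [529.2, -197.5, 287.8]
tcp_rot: [-179.9, -0.0, 99.9]
ft_force: [-0.7, 0.5, -0.9]
finger_gap: 23.2
grip_force: 39.3
```

Emit:
{"method": "arm_command", "body": {
  "targets": [
    [[0,-0.009,-0.01,0,0,0,-1],[0,-0.002,-0.02,0,0,0,-1],[0,0,-0.025,0,0,0,-1],[0,0,-0.025,0,0,0,-1],[0,0,-0.02,0,0,0,-1],[0,0,-0.01,0,0,0,-1],[0,0,-0.005,0,0,0,-1],[0,0,0,0,0,0,-1],[0,0,0,0,0,0,-1]]
  ]
}}

```text
time: 29.88
tool_pos: [530.6, -207.0, 174.3]
tcp_rot: [179.9, 0.1, 100.0]
ft_force: [0.6, 0.6, -1.4]
finger_gap: 22.9
grip_force: 39.3
```

Emit:
{"method": "arm_command", "body": {
  "targets": [
    [[0,0,-0.004,0,0,0,-1],[0,0,-0.004,0,0,0,-1],[0,0,-0.002,0,0,0,-1],[0,0,-0.001,0,0,0,-1],[0,0,-0.001,0,0,0,-1],[0,0,-0.001,0,0,0,-1],[0,0,-0.001,0,0,0,-1],[0,0,0,0,0,0,-1],[0,0,0,0,0,0,-1]]
  ]
}}

```text
time: 31.0
tool_pos: [530.3, -206.9, 160.0]
tcp_rot: [180.0, 0.0, 100.0]
ft_force: [-1.9, 0.6, 6.4]
finger_gap: 23.1
grip_force: 40.2
```

Emit:
{"method": "arm_command", "body": {
  "targets": [
    [[0,0,0,0,0,0,-0.4],[0,0,0,0,0,0,-0.2],[0,0,0,0,0,0,0.2],[0,0,0,0,0,0,0.6],[0,0,0,0,0,0,0.6],[0,0,0.01,0,0,0,0.6],[0,0,0.02,0,0,0,0.6],[0,0,0.03,0,0,0,1],[0,0,0.04,0,0,0,1],[0,0,0.04,0,0,0,1]]
  ]
}}

```text
time: 32.25
tool_pos: [530.1, -206.7, 302.5]
tcp_rot: [179.9, 0.1, 100.0]
ft_force: [0.7, -0.1, 0.5]
finger_gap: 85.4
grip_force: 0.0
```

Emit:
{"method": "arm_command", "body": {
  "targets": [
    [[-0.006,0.01,0,0,0,0,1],[-0.006,0.025,0,0,0,0,1],[-0.006,0.04,0,0,0,0,1],[-0.006,0.05,0,0,0,0,1],[-0.006,0.05,0,0,0,0,1],[-0.006,0.05,0,0,0,0,1],[-0.006,0.05,0,0,0,0,1],[-0.006,0.05,0,0,0,0,1],[-0.006,0.05,0,0,0,0,1],[-0.008,0.05,0,0,0,0,1]]
  ]
}}

```text
time: 33.5
tool_pos: [467.1, 220.0, 299.6]
tcp_rot: [180.0, -0.0, 100.0]
ft_force: [0.9, -0.1, 0.0]
finger_gap: 85.1
grip_force: 0.0
```

Emit:
{"method": "arm_command", "body": {
  "targets": [
    [[0,0.04,0,0,0,0,1],[0,0.035,0,0,0,0,1],[0,0.025,0,0,0,0,1],[0,0.02,0,0,0,0,1],[0,0.012,0,0,0,0,1],[0,0,0,0,0,0,1],[0,0,-0.02,0,0,0,1],[0,0,-0.02,0,0,0,1],[0,0,0,0,0,0,1],[0,0,0,0,0,0,1]]
  ]
}}

```text
time: 34.75
tool_pos: [468.0, 350.0, 259.1]
tcp_rot: [-180.0, 0.0, 99.9]
ft_force: [0.1, 0.3, -0.3]
finger_gap: 85.4
grip_force: 0.0
```

Target TCP is 109+76 = 185, so I go down 74.

Emit:
{"method": "arm_command", "body": {
  "targets": [
    [[0,0,-0.01,0,0,0,1],[0,0,-0.02,0,0,0,1],[0,0,-0.022,0,0,0,1],[0,0,-0.016,0,0,0,1],[0,0,-0.006,0,0,0,1],[0,0,0,0,0,0,0.5],[0,0,0,0,0,0,0],[0,0,0,0,0,0,-0.3],[0,0,0,0,0,0,-0.5],[0,0,0,0,0,0,-0.6]]
  ],
  "force": 30
}}

```text
time: 36.0
tool_pos: [468.3, 350.6, 186.1]
tcp_rot: [179.9, -0.0, 100.0]
ft_force: [-1.5, -0.5, 4.4]
finger_gap: 23.1
grip_force: 30.2
```

Emit:
{"method": "arm_command", "body": {
  "targets": [
    [[0,0,0,0,0,0,-1],[0,0,0,0,0,0,-1],[0,0,0,0,0,0,-1],[0,0,0,0,0,0,-1],[0,0,0,0,0,0,-1]]
  ],
  "force": 40
}}

```text
time: 36.62
tool_pos: [468.3, 350.6, 186.1]
tcp_rot: [179.9, -0.0, 100.0]
ft_force: [-2.2, 0.3, 6.9]
finger_gap: 22.7
grip_force: 39.2
```

Emit:
{"method": "arm_command", "body": {
  "targets": [
    [[0,0,0.003,0,0,0,-1],[0,0,0.006,0,0,0,-1],[0,0,0.01,0,0,0,-1],[0,0,0.014,0,0,0,-1],[0,0,0.015,0,0,0,-1],[0,0,0.015,0,0,0,-1],[0.001,-0.005,0.012,0,0,0,-1],[0.002,-0.015,0.005,0,0,0,-1],[0.003,-0.025,0,0,0,0,-1],[0.004,-0.035,0,0,0,0,-1]]
  ]
}}

```text
time: 37.88
tool_pos: [477.8, 269.0, 264.9]
tcp_rot: [-180.0, 0.0, 100.0]
ft_force: [-0.3, -0.7, -0.7]
finger_gap: 22.9
grip_force: 39.3
```

Emit:
{"method": "arm_command", "body": {
  "targets": [
    [[0.005,-0.045,0,0,0,0,-1],[0.005,-0.045,0,0,0,0,-1],[0.005,-0.045,0,0,0,0,-1],[0.005,-0.045,0,0,0,0,-1],[0.005,-0.045,0,0,0,0,-1],[0.005,-0.045,0,0,0,0,-1],[0.005,-0.04,0,0,0,0,-1],[0.005,-0.03,0,0,0,0,-1],[0.003,-0.025,0,0,0,0,-1],[0.002,-0.015,0,0,0,0,-1]]
  ]
}}

```text
time: 39.12
tool_pos: [522.4, -111.5, 264.9]
tcp_rot: [-180.0, -0.0, 99.9]
ft_force: [0.7, -0.2, -1.3]
finger_gap: 23.1
grip_force: 39.3
```

Emit:
{"method": "arm_command", "body": {
  "targets": [
    [[0,-0.009,-0.01,0,0,0,-1],[0,-0.0035,-0.02,0,0,0,-1],[0,0,-0.025,0,0,0,-1],[0,0,-0.025,0,0,0,-1],[0,0,-0.02,0,0,0,-1],[0,0,-0.01,0,0,0,-1],[0,0,-0.005,0,0,0,-1],[0,0,0,0,0,0,-1],[0,0,0,0,0,0,-1]]
  ]
}}

```text
time: 40.25
tool_pos: [523.7, -122.4, 151.3]
tcp_rot: [179.9, 0.0, 100.0]
ft_force: [0.3, -0.9, -1.1]
finger_gap: 22.9
grip_force: 39.3
```

Emit:
{"method": "arm_command", "body": {
  "targets": [
    [[0,0,-0.004,0,0,0,-1],[0,0,-0.004,0,0,0,-1],[0,0,-0.002,0,0,0,-1],[0,0,-0.001,0,0,0,-1],[0,0,-0.001,0,0,0,-1],[0,0,-0.001,0,0,0,-1],[0,0,-0.001,0,0,0,-1],[0,0,0,0,0,0,-1],[0,0,0,0,0,0,-1]]
  ]
}}

```text
time: 41.38
tool_pos: [523.2, -122.4, 137.1]
tcp_rot: [180.0, 0.0, 100.0]
ft_force: [-3.5, 0.6, 5.5]
finger_gap: 22.8
grip_force: 40.1
```

Emit:
{"method": "arm_command", "body": {
  "targets": [
    [[0,0,0,0,0,0,-0.4],[0,0,0,0,0,0,-0.2],[0,0,0,0,0,0,0.2],[0,0,0,0,0,0,0.6],[0,0,0,0,0,0,0.6],[0,0,0.01,0,0,0,0.6],[0,0,0.02,0,0,0,0.6],[0,0,0.04,0,0,0,1],[0,0,0.05,0,0,0,1],[0,0,0.05,0,0,0,1]]
  ]
}}

```text
time: 42.62
tool_pos: [522.8, -122.1, 308.6]
tcp_rot: [180.0, 0.0, 100.0]
ft_force: [0.7, -0.1, 0.4]
finger_gap: 85.3
grip_force: 0.0
```

Emit:
{"method": "arm_command", "body": {
  "targets": [
    [[-0.01,0.02,0,0,0,0,1],[-0.02,0.04,0,0,0,0,1],[-0.02,0.05,0,0,0,0,1],[-0.02,0.05,0,0,0,0,1],[-0.01,0.04,0,0,0,0,1],[0,0.02,0,0,0,0,1],[0,0,0,0,0,0,1],[0,0,0,0,0,0,1]]
  ]
}}

```text
time: 43.62
tool_pos: [443.1, 97.3, 306.7]
tcp_rot: [180.0, 0.0, 100.0]
ft_force: [-0.2, 0.0, -0.0]
finger_gap: 85.6
grip_force: 0.0
```

Run:
```python
from bench import viewer
import cv2,numpy as np
t=cv2.cvtColor(viewer.snapshot("top"),cv2.COLOR_RGB2BGR);s=cv2.cvtColor(viewer.snapshot("side"),cv2.COLOR_RGB2BGR)
a=cv2.resize(t[160:260,290:460],(680,400),interpolation=2);b=cv2.resize(s[80:230,260:430],(227,200))
cv2.imwrite("pics/end.png",cv2.convertScaleAbs(a,alpha=1.5)); cv2.imwrite("pics/end2.png",cv2.convertScaleAbs(cv2.resize(s[80:230,260:430],(680,600),interpolation=2),alpha=1.5))
```

```text
(no output)
```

View pics/end.png

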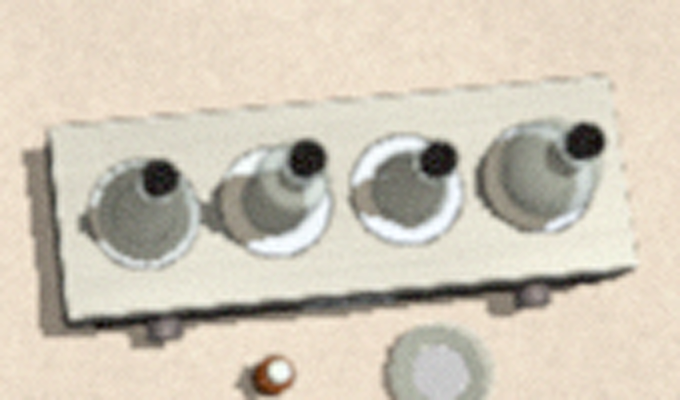

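View pics/end2.png

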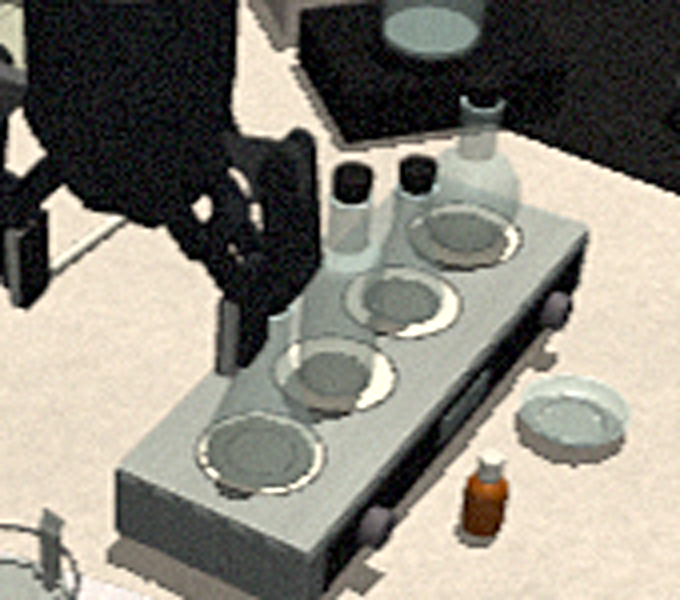

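All four vessels stand upright and centred on their discs, in the right order, and the arm is clear, so I hand in.

```bash
python3 -c "
from bench import job
print(job.hand_in())"
```

```text
the job is handed in; nothing more can be done
None
```

I moved all four vessels to the stirrer in their original left-to-right order (large conical, tall bottle, small conical, round). The last pictures show each upright and centred on its place, and I handed the job in at about 44 s; the hand-in returned no verdict.

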